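# Mount the vessel tray on the laboratory shaker

### The job

Mount the vessel tray on the shaker: set it down flat so that the four screw heads come up through the round ends of its keyholes, then slide it towards the back of the shaker until it is fully home under the heads. Then swing the catch across the tray's front edge until it snaps into its end position, and leave the glassware standing where it is.

Things in the scene. Friction and masses are not known exactly. Their poses are not given: they have to be found in the camera images.
- tray_bar (a point): Loose vessel tray of 4 mm aluminium sheet, 160 (its x) by 190 mm (its y), about 0.55 kg, flat on the bench. A straight bar, 12 mm wide and 22 high, runs along y over its middle between two end brackets: lift the tray by it. Point: middle of the bar, above the tray's centre, 55 mm above its underside. Lips 14 mm high along the front (-x) and back edges. Axes: the tray's.
- tray_base (a point): Centre of the tray's underside. Four keyholes at y = +60 and -60 mm: round entries 21 mm across centred at x = -13 and +57 mm, each with a 12 mm wide slot running from it to -x. The tray goes on with its axes parallel to the shaker's: set down with its centre 22 mm to -x of its home place, then slid 22 mm to +x, where the slot ends stop against the screws.
- shaker: Fixed off-white reciprocating shaker, 300 mm wide, control panel at its front (-x); origin on the bench under point deck; housing top 68 mm high. On it an aluminium carriage rolls along y, 10 mm either way from the middle between firm stops. Its place is not reported: it may stand anywhere in the stroke, held by about 4 N of friction; it stays where pushed and cannot move along x.
- deck (a point): Fixed to the housing: the centre of the carriage's top face, 84 mm high, at mid-stroke. From the carriage's centre: screws at x +35 and -35, y +60 and -60 mm, 9 mm thick, domed heads 17 mm across, from 7 to 12.5 mm above the carriage; side edges (14 mm thick) at y +134 and -134, front edge x -105, back +90. Tray home: its centre over the carriage's centre, its underside on the carriage.
- catch_pivot (a point): Fixed to the housing: where the catch's upright pivot stands at mid-stroke, on the carriage's top at its right front corner (x -89, y -116 mm from deck); the real pivot rides with the carriage. A flat steel arm, 14 mm wide and 13 high, carries 50 mm from the pivot an upright round black knob, 18 mm across, from 13 to 60 mm above the carriage.
- catch (a joint): Angle of the catch. 0: arm points to the shaker's front (-x), clear of the tray; it grows as the arm swings towards +y; 1.57 (90 degrees, firm stop): arm lies along y close in front of the tray's front lip. A spring detent resists from about 0.7 rad, up to about 3 N at the knob, is passed near 1.2 rad and then pulls the catch to its stop. It starts below 0.35.
- flask_mid (a point): Conical glass flask, 84 mm across the foot, 130 mm high, standing behind the tray; to be left alone. Point at mid height on its axis.
- beaker_mid (a point): Glass beaker, 68 mm across, 90 mm high, standing in front of the tray; to be left alone. Point at mid height on its axis.
- wash_bottle_mid (a point): White plastic wash bottle with blue cap and bent spout, 64 mm across, 200 mm high, standing behind the shaker; to be left alone. Point on its axis 80 mm above the bench.
- jar_mid (a point): Glass jar with knobbed glass lid, 78 mm across, 114 mm high, standing behind the shaker; to be left alone. Point on its axis 55 mm above the bench.

How it is judged:
By the outcome, as a careful person would: the job done as asked, in the order asked, and still so for the second after the job is handed in, with the robot touching nothing.
It also fails if it takes over 72 s, if anything falls off the work surface, if the arm or the gripper's body presses on something with over 40 N, if the wrist force passes 120 N, or if a joint passes its speed limit or range.

### The arm

A 6-joint arm with a two-finger parallel gripper is mounted at the origin on the work surface. World frame = base frame: x ahead of the robot, y to its left, z up, the work surface at z = 0. Lengths are in m, angles in rad, forces in N, time in s.
With the tool pointing down it reaches from about 0.325 to 0.9 m from the base axis. Payload 6.1 kg.
Tool frame: the origin (TCP) lies midway between the tips of the shut fingers; the grasp point (between the pads) lies robot.grip_depth behind it (robot.grip_depth is the distance from the TCP to the grasp point, in m); z points along the fingers, x is the direction in which the jaws open and shut, and the axes are right-handed (so a half turn about z gives the same grasp; the last joint's range is limited). The gripper opens to 85 mm and grips with 20 to 120 N. Pads are 22 mm wide; open, the fingers measure 114 mm over their backs; the gripper's body (76 mm by 85 mm) begins 54 mm behind the grasp point. The pads swing forward as they close: fully open they stand 13 mm farther back than shut.
Start: joints at [0.991, 0.22, 1.526, -0, 1.395, -0.126], TCP at [0.274, 0.562, 0.231] pointing down, gripper open.
Joint ranges: [-2.98, 2.98], [-0.91, 2.08], [0.09, 2.57], [-1.24, 4.39], [0.2, 2.65], [-2.68, 2.68]. Speed limits (rad/s): [2.57, 2.57, 3.01, 3.14, 3.14, 3.14].

### API

Orientations are given as a unit quaternion [x, y, z, w].
In Python, from cell import robot gives the robot as it stands.
- The arm moves only by the shell command python3 -m handwheel 'ROWS' [FORCE]. ROWS is JSON, one flat list of numbers, 5 for each row, row after row: the finger opening in cm, from 0 to 8.54, then the shift along the world's x, y, z in cm, then the turn about the world's z in rad. A call has 1 to 20 rows; each row is the pose to reach, as a shift and turn from the pose commanded when the call began; what a row does not reach only later rows make up. A row lasts 1/10 s, in which the tool goes at most 50 mm and 8.59 degrees, less where a joint would pass 70% of its speed; a pose out of reach is approached as far as the arm can. A call with a gripper value outside its range is refused whole. The fingers move at their own pace and stop on an object; FORCE is the grip in N (left out, the last holds). Time passes only in rows, so rows that repeat a pose let the fingers close. It gives the time, the measured TCP pose, the force and the opening at its end, in the units of the state.
- robot.read_state(): the state, without advancing time (a new reading comes with each control period).
- robot.read_camera(name): name is "scene" or "side" or "wrist"; returns a dict with "color" (384x512x3 uint8, red, green, blue), "fov_y" (degrees; the focal length in pixels is half the picture's height over the tangent of half this angle, whatever the lens; pixels are square), "cx", "cy" (the principal point, pixels), "world_from_camera" (4x4, takes a point from camera to world coordinates); the wrist camera has in their place "hand_eye" (4x4, takes a point from camera to tool coordinates, whose origin is the TCP and whose axes are the tool frame's). Camera axes: x right, y down, z forward; pixel columns grow to the right and rows downward; lengths in m; the calibration is good to about 2 mm. A picture is of the moment at which its call begins: read the wrist's pose just before it. There is no depth.
- robot.close_job(): hands the job in, once; it reports no verdict.
The state is a dict: "time_s": time; "joints": joint angles; "dq": joint speeds; "joint_torque": joint torques, N m; "position": TCP position; "eef_rot": TCP orientation; "wrist_force": force on the tool from outside, world axes, zero at the start; "moment": the same for the moment, N m; "grip_width": finger opening in m.
Only numpy, scipy, OpenCV 4.12 (cv2) and the standard library are available. Lean on these libraries where they do the work, as an engineer would, in place of code of your own. Each camera call takes 0.05 s, during which the arm holds its last target.

## Working session

There is one attempt and no reset: what is moved stays moved. The work goes in short steps, Python scripts to look and compute and a shell command to move; the robot and the scene stay as the last step left them, time stands still between calls to the robot, and variables do not carry over. Pictures are saved under pics/ and viewed, and the job is handed in when it is done.

```bash
mkdir -p pics; ls
cat > h.py <<'E'
import numpy as np, cv2
from cell import robot
from scipy.spatial.transform import Rotation as R
def snap(n,fn):
    s=robot.read_state(); c=robot.read_camera(n)
    cv2.imwrite('pics/'+fn+'.png',cv2.cvtColor(c['color'],cv2.COLOR_RGB2BGR))
    if 'world_from_camera' in c: T=np.array(c['world_from_camera'])
    else:
        W=np.eye(4);W[:3,:3]=R.from_quat(s['eef_rot']).as_matrix();W[:3,3]=s['position'];T=W@np.array(c['hand_eye'])
    np.savez('pics/'+fn+'.npz',T=T,f=192/np.tan(np.radians(c['fov_y'])/2),c=[c['cx'],c['cy']],img=c['color'])
    return s
def ray(fn,uv):
    d=np.load('pics/'+fn+'.npz'); v=np.array([(uv[0]-d['c'][0])/d['f'],(uv[1]-d['c'][1])/d['f'],1.])
    return d['T'][:3,3],d['T'][:3,:3]@v
def onz(fn,uv,z):
    o,v=ray(fn,uv); return o+v*(z-o[2])/v[2]
def tri(l):
    A=np.zeros((3,3));b=np.zeros(3)
    for fn,uv in l:
        o,v=ray(fn,uv);v=v/np.linalg.norm(v);P=np.eye(3)-np.outer(v,v);A+=P;b+=P@o
    return np.linalg.solve(A,b)
def proj(fn,p):
    d=np.load('pics/'+fn+'.npz'); q=np.linalg.inv(d['T'])@np.append(p,1); return q[:2]/q[2]*d['f']+d['c']
E
python3 - <<'E'
from h import *
for n in['scene','side','wrist']: s=snap(n,n+'0'); d=np.load(f'pics/{n}0.npz'); print(n,d['T'].round(3).tolist(),d['f'])
print(s,robot.grip_depth)
E
```

```text
pics
scene [[-0.433, 0.76, -0.485, 1.051], [0.901, 0.367, -0.229, 0.186], [0.004, -0.536, -0.844, 0.888], [0.0, 0.0, 0.0, 1.0]] 408.57406538939404
side [[0.872, -0.354, 0.338, 0.239], [-0.489, -0.6, 0.632, -0.665], [-0.021, -0.717, -0.697, 0.779], [0.0, 0.0, 0.0, 1.0]] 383.91517824060105
wrist [[0.438, 0.859, 0.266, 0.206], [0.899, -0.418, -0.131, 0.594], [-0.001, 0.296, -0.955, 0.373], [0.0, 0.0, 0.0, 1.0]] 306.22854280043464
{'time_s': 0.1, 'joints': array([ 9.90879529e-01,  2.21131300e-01,  1.52749414e+00, -1.07827549e-05,
        1.39467512e+00, -1.26109861e-01]), 'dq': array([-0.00034439, -0.00020123, -0.00270425, -0.00010919,  0.00167914,
       -0.00083868]), 'joint_torque': array([ 1.11948273e-03, -4.98242784e+01, -3.90547800e+01, -2.09723239e-04,
        5.79702028e-03, -8.81659707e-05]), 'position': array([0.27371167, 0.56128494, 0.23031987]), 'eef_rot': array([ 8.48052936e-01,  5.29910831e-01, -7.73140643e-04,  3.62657726e-04]), 'wrist_force': array([-0.22233753, -0.56772496, -0.37092074]), 'moment': array([-0.02444169,  0.03248132,  0.00722009]), 'grip_width': 0.08552798482153116} 0.0187
```

View pics/scene0.png

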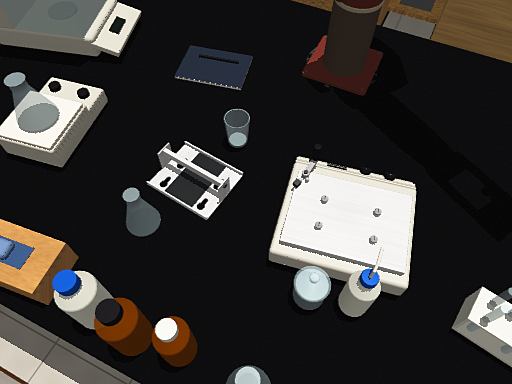

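View pics/side0.png

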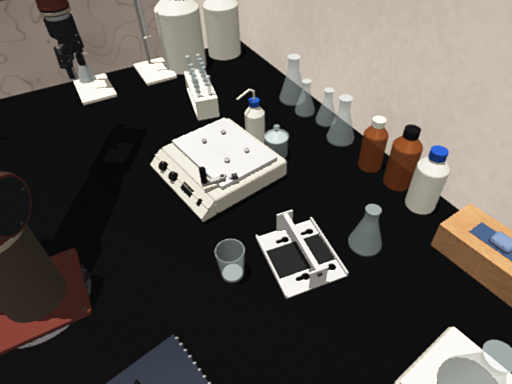

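View pics/wrist0.png

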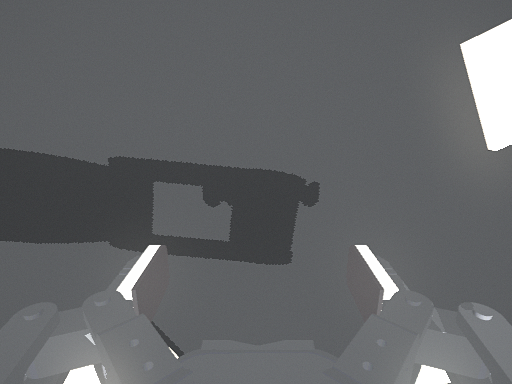

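The scene and side views show the tray (scene ~195,180; side ~300,257), the shaker (scene ~347,225; side ~220,160) with its four screws, and the catch knob at side (203,174). The wrist view shows only bench. I'll enlarge both to measure.

Run:
```python
import cv2
def crop(fn,x,y,w,h,k,o):
    i=cv2.imread(f'pics/{fn}.png')[y:y+h,x:x+w]; cv2.imwrite(f'pics/{o}.png',cv2.resize(i,None,fx=k,fy=k,interpolation=cv2.INTER_CUBIC))
crop('scene0',140,130,110,95,7,'c1')
crop('scene0',265,145,155,150,4,'c2')
crop('side0',250,200,105,100,6,'c3')
crop('side0',145,110,150,110,5,'c4')
```

```text
(no output)
```

View pics/c1.png

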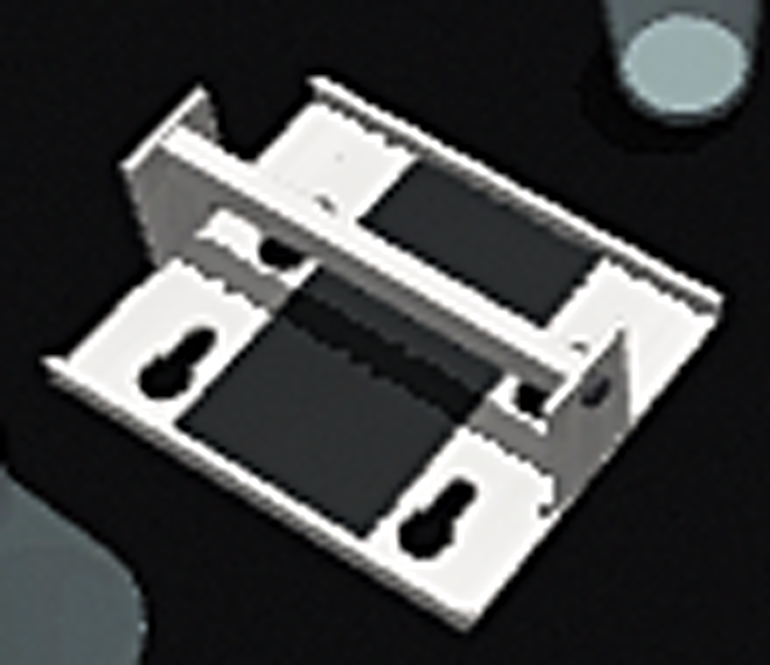

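View pics/c2.png

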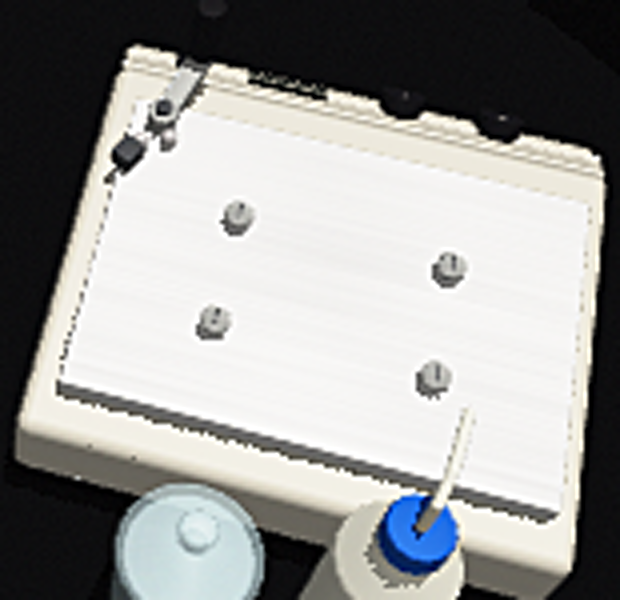

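View pics/c3.png

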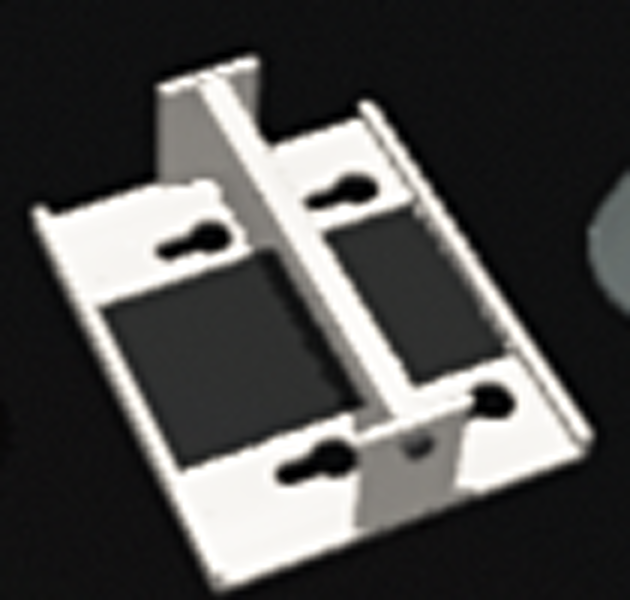

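View pics/c4.png

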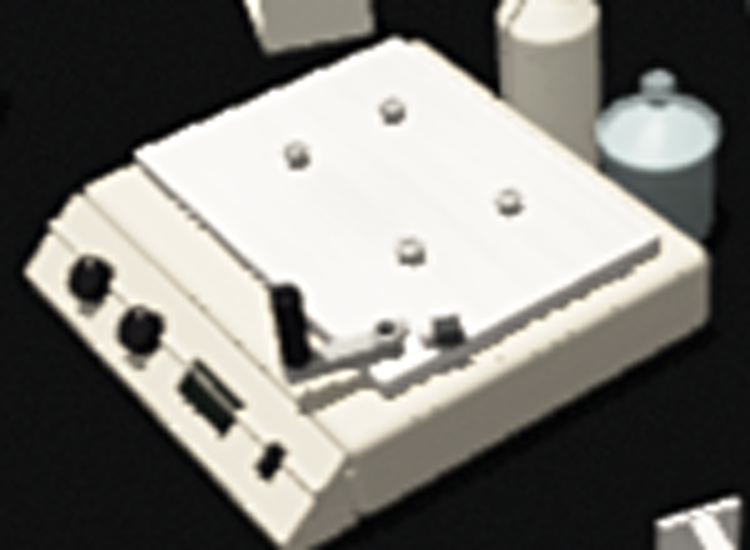

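```bash
cat > m.py <<'E'
from h import *
from scipy.optimize import least_squares
def fit(obs,x0):
    # obs: (fn,uv,local xyz)
    def r(p):
        c,s=np.cos(p[2]),np.sin(p[2]);o=[]
        for fn,uv,l in obs: o+=list(proj(fn,[p[0]+c*l[0]-s*l[1],p[1]+s*l[0]+c*l[1],l[2]])-uv)
        return o
    q=least_squares(r,x0,loss='soft_l1'); e=np.array(r(q.x)).reshape(-1,2); return q.x,e
def u(p,k,off): return np.array([(p[0]+.5)/k-.5+off[0],(p[1]+.5)/k-.5+off[1]])
E
python3 - <<'E'
from m import *
S=lambda p:u(p,7,(140,130)); D=lambda p:u(p,6,(250,200))
z=.004
tr=[('scene0',S((165,378)),(.057,-.06,z)),('scene0',S((425,528)),(.057,.06,z)),
('side0',D((355,188)),(.057,.06,z)),('side0',D((493,400)),(.057,-.06,z)),('side0',D((212,237)),(-.013,.06,z)),('side0',D((335,458)),(-.013,-.06,z))]
p,e=fit(tr,[.4,.2,0.5]);print('tray',p,e.round(2).tolist())
for n in ('scene0','side0'):
    p1,e1=fit([t for t in tr if t[0]==n],p);print(n,p1,np.abs(e1).max())
C=lambda p:u(p,4,(265,145)); E=lambda p:u(p,5,(145,110)); z=.0945
sh=[('scene0',C((238,216)),(-.035,-.06,z)),('scene0',C((450,267)),(-.035,.06,z)),('scene0',C((213,320)),(.035,-.06,z)),('scene0',C((434,377)),(.035,.06,z)),
('side0',E((297,155)),(-.035,.06,z)),('side0',E((411,250)),(-.035,-.06,z)),('side0',E((392,110)),(.035,.06,z)),('side0',E((510,202)),(.035,-.06,z))]
p,e=fit(sh,[.6,0,0]);print('carriage',p,e.round(2).tolist())
for n in ('scene0','side0'):
    p1,e1=fit([t for t in sh if t[0]==n],p);print(n,p1,np.abs(e1).max())
# knob
kt=tri([('side0',E((287,290))),('scene0',C((212,8)))]);print('knobtop',kt,'side only z=.144',onz('side0',E((287,290)),.144),onz('scene0',C((212,8)),.144))
E
```

```text
tray [ 0.58437816 -0.20138731 -0.12991285] [[0.38, -0.04], [0.51, 0.69], [0.43, 0.28], [0.02, 0.26], [-0.16, 0.26], [0.2, 0.14]]
scene0 [ 0.58395294 -0.20351432 -0.11934762] 0.20873897417706644
side0 [ 0.58451022 -0.20067981 -0.1283701 ] 0.28875774545622335
carriage [0.57537534 0.19105894 0.16441316] [[-0.09, -0.75], [0.12, -0.43], [0.03, -0.29], [0.07, -0.41], [0.2, -0.88], [0.31, -0.48], [0.46, -0.69], [0.32, -0.77]]
scene0 [0.57649631 0.19135134 0.1645415 ] 0.31345252074922314
side0 [0.57311134 0.18850296 0.16716704] 0.26577414213105044
knobtop [0.45820448 0.06898572 0.14475004] side only z=.144 [0.45796016 0.07091768 0.144     ] [0.45860059 0.06837056 0.144     ]
```

Both views agree: tray at (0.584, -0.201) yaw -0.13, carriage at (0.575, 0.190) yaw 0.165, knob at about (0.458, 0.070). Next I move above the tray, with the jaws along the tray's x.

```bash
python3 -m handwheel '[8.5,1.5,-3.8,0,-0.06, 8.5,3.1,-7.6,0,-0.13, 8.5,4.7,-11.4,0,-0.2, 8.5,6.2,-15.3,0,-0.27, 8.5,7.8,-19.1,0,-0.33, 8.5,9.3,-22.9,0,-0.4, 8.5,10.9,-26.7,0,-0.46, 8.5,12.4,-30.5,0,-0.52, 8.5,14,-34.3,0,-0.58, 8.5,15.5,-38.1,0,-0.64, 8.5,17.1,-42,0,-0.7, 8.5,18.6,-45.8,0,-0.77, 8.5,20.2,-49.6,0,-0.83, 8.5,21.7,-53.4,0,-0.89, 8.5,23.3,-57.2,0,-0.95, 8.5,24.8,-61,0,-1.01, 8.5,26.4,-64.8,0,-1.07, 8.5,27.9,-68.7,0,-1.13, 8.5,29.5,-72.5,0,-1.19, 8.5,31,-76.3,0,-1.245]'
python3 - <<'E'
from h import *
robot.read_camera('wrist');s=snap('wrist','w1');print(s['position'],s['eef_rot'],s['joints'])
i=cv2.imread('pics/w1.png');cv2.imwrite('pics/w1b.png',cv2.resize(i,(800,600)))
E
```

```text
time_s: 2.15
position: [0.5842, -0.2029, 0.2309]
eef_rot: [0.998, -0.065, -0.0, -0.0]
wrist_force: [1.0, 0.1, -0.7]
grip_width: 0.085
[ 0.5853412  -0.20877674  0.23046323] [ 9.97666859e-01 -6.82455930e-02  4.42379890e-04  1.78377627e-03] [-0.46783173  0.2111669   1.53885184 -0.00299152  1.38937189 -0.33069762]
```

View pics/w1b.png

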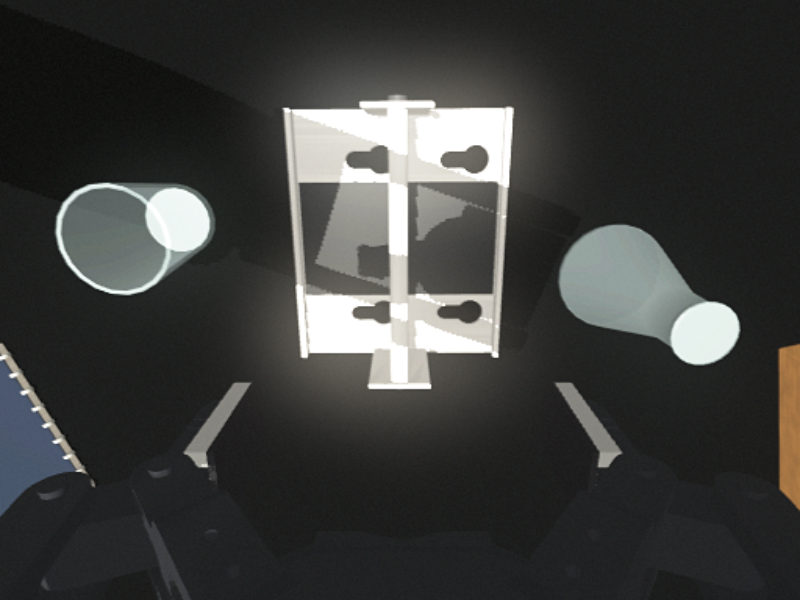

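The wrist picture shows the bar running vertically at column ~399 (of 800), the visible keyhole entries at (478,158) and (467,311), and the beaker and flask clear to left and right. The arm was still settling, so I re-snap and measure.

Run:
```python
from m import *
for k in range(4): robot.read_camera('wrist')
s=snap('wrist','w2');print(s['position'],s['eef_rot'],s['wrist_force'])
i=cv2.imread('pics/w2.png')[55:255,170:340];cv2.imwrite('pics/w2b.png',cv2.resize(i,None,fx=3,fy=3,interpolation=cv2.INTER_CUBIC))
```

```text
[ 0.58355025 -0.20032888  0.230902  ] [ 9.97979785e-01 -6.35293870e-02 -4.67792764e-04 -3.82638573e-04] [0.31106651 0.13980717 1.01417224]
```

View pics/w2b.png

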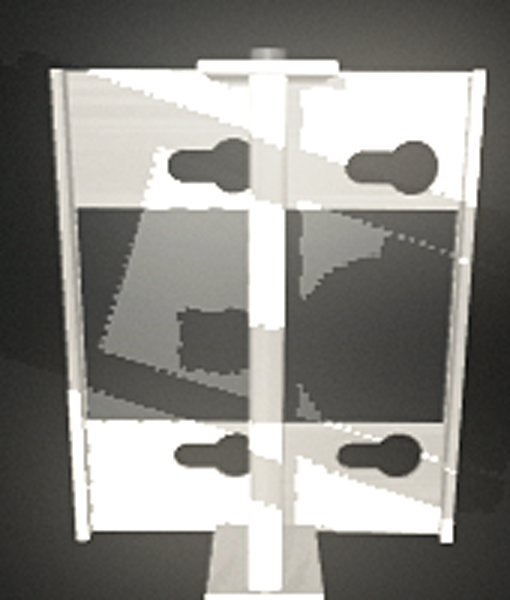

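Run:
```python
from m import *
W=lambda p:u(p,3,(170,55))
a=onz('w2',W((412,166)),.004);b=onz('w2',W((393,454)),.004);d=a-b
print(a,b,np.linalg.norm(d),'yaw',np.arctan2(-d[0],d[1]))
p,e=fit([('w2',W((412,166)),(.057,.06,.004)),('w2',W((393,454)),(.057,-.06,.004))],[.58,-.2,-.13]);print(p)
a=onz('w2',W((267.5,80)),.066);b=onz('w2',W((265,580)),.066);d=a-b;print(a,b,(a+b)/2,np.arctan2(-d[0],d[1]))
```

```text
[ 0.64824451 -0.14949662  0.004     ] [ 0.6308516  -0.26742188  0.004     ] 0.11920100624831419 yaw -0.14643526048698768
[ 0.58314723 -0.2002374  -0.14612784]
[ 0.59582019 -0.1136965   0.066     ] [ 0.57309168 -0.28747283  0.066     ] [ 0.58445593 -0.20058466  0.066     ] -0.13005353799810176
```

```bash
python3 -m handwheel '[8.5,0,0,-3,0, 8.5,0,0,-6,0, 8.5,0,0,-9,0, 8.5,0,0,-12,0, 8.5,0,0,-15,0, 8.5,0,0,-17.5,0, 8.5,0,0,-19,0, 8.5,0,0,-19.5,0, 8.5,0,0,-19.5,0, 0,0,0,-19.5,0, 0,0,0,-19.5,0, 0,0,0,-19.5,0, 0,0,0,-19.5,0, 0,0,0,-19.5,0, 0,0,0,-19.5,0, 0,0,0,-19.5,0, 0,0,0,-19.5,0]' 80
python3 - <<'E'
from m import *
s=robot.read_state();print(s['position'],s['wrist_force'],s['grip_width'])
E
```

```text
time_s: 4.2
position: [0.5844, -0.2015, 0.0368]
eef_rot: [0.998, -0.064, 0.0, 0.0]
wrist_force: [0.3, -0.1, 4.0]
grip_width: 0.0106
[ 0.58440376 -0.20147724  0.03684047] [ 0.30629559 -0.07262388  3.9538895 ] 0.010603153815960848
```

```bash
python3 -m handwheel '[0,0,0,0.5,0, 0,0,0,1.5,0, 0,0,0,3,0, 0,0,0,5,0, 0,0,0,7.5,0, 0,0,0,10,0, 0,0,0,12.5,0, 0,0,0,14.5,0, 0,0,0,15.8,0, 0,0,0,16.5,0, 0,0,0,16.5,0, 0,0,0,16.5,0]'
python3 - <<'E'
from m import *
s=snap('wrist','w3');print(s['position'],s['wrist_force'],s['moment'],s['grip_width']); snap('side','s3')
E
```

```text
time_s: 5.4
position: [0.5833, -0.201, 0.2002]
eef_rot: [0.998, -0.064, -0.001, -0.0]
wrist_force: [0.3, -0.1, -6.7]
grip_width: 0.0105
[ 0.5833478  -0.2009735   0.20015661] [ 0.27170167 -0.11922677 -6.68297556] [-0.01379538  0.03391679  0.01145322] 0.010452448955371845
```

View pics/s3.png

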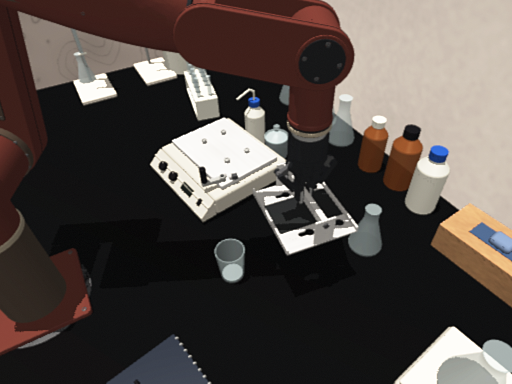

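View pics/w3.png

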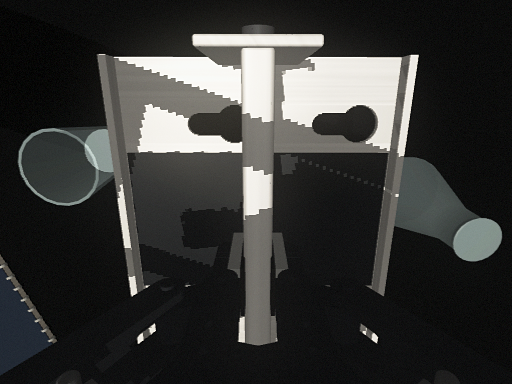

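The side view shows the tray hanging level in the gripper, well clear of the glassware. I carry it over the shaker at this height, since its underside at 165 mm clears the 144 mm knob.

```bash
python3 -m handwheel '[0,0,0.8,0,0.005, 0,0,2,0,0.015, 0,-0.2,4.3,0,0.03, 0,-0.5,7,0,0.05, 0,-0.7,10,0,0.075, 0,-1,13,0,0.1, 0,-1.2,16,0,0.12, 0,-1.5,19,0,0.145, 0,-1.7,22,0,0.165, 0,-2,25,0,0.19, 0,-2.2,28,0,0.21, 0,-2.4,31,0,0.235, 0,-2.6,34,0,0.26, 0,-2.8,36.5,0,0.275, 0,-2.9,38,0,0.285, 0,-3,38.6,0,0.291, 0,-3,38.8,0,0.293, 0,-3,38.8,0,0.293, 0,-3,38.8,0,0.293, 0,-3,38.8,0,0.293]'
python3 - <<'E'
from m import *
s=snap('wrist','w4');print(s['position'],s['eef_rot'],s['wrist_force'],s['grip_width']); snap('side','s4');snap('scene','c4s')
i=cv2.imread('pics/w4.png');cv2.imwrite('pics/w4b.png',cv2.resize(i,(800,600),interpolation=cv2.INTER_CUBIC))
i=cv2.imread('pics/s4.png')[80:230,130:330];cv2.imwrite('pics/s4b.png',cv2.resize(i,None,fx=4,fy=4,interpolation=cv2.INTER_CUBIC))
E
```

```text
time_s: 7.5
position: [0.5542, 0.1858, 0.2013]
eef_rot: [0.997, 0.082, -0.0, 0.0]
wrist_force: [0.6, -0.1, -6.2]
grip_width: 0.0106
[0.55418784 0.18577957 0.2012849 ] [ 9.96654425e-01  8.17309192e-02 -3.88682212e-05  1.15033664e-04] [ 0.61436869 -0.09441208 -6.23402862] 0.010647871055673712
```

View pics/w4b.png

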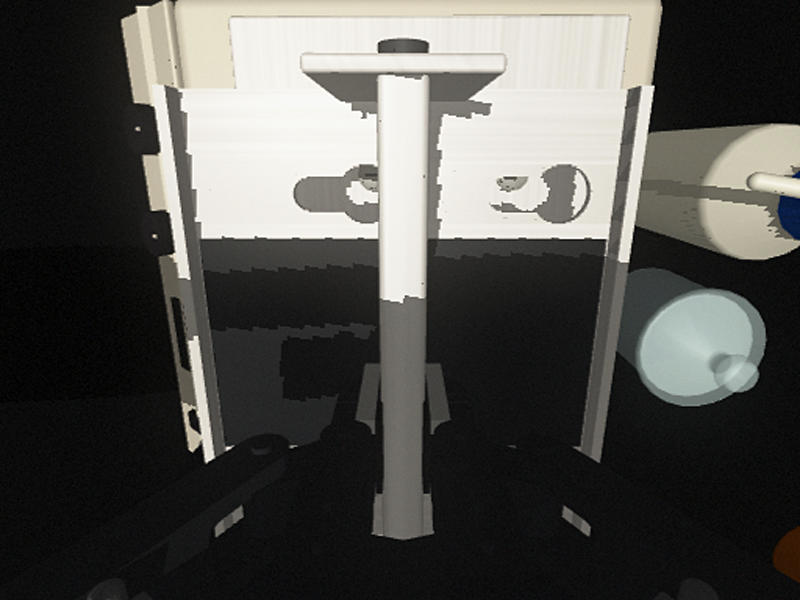

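View pics/s4b.png

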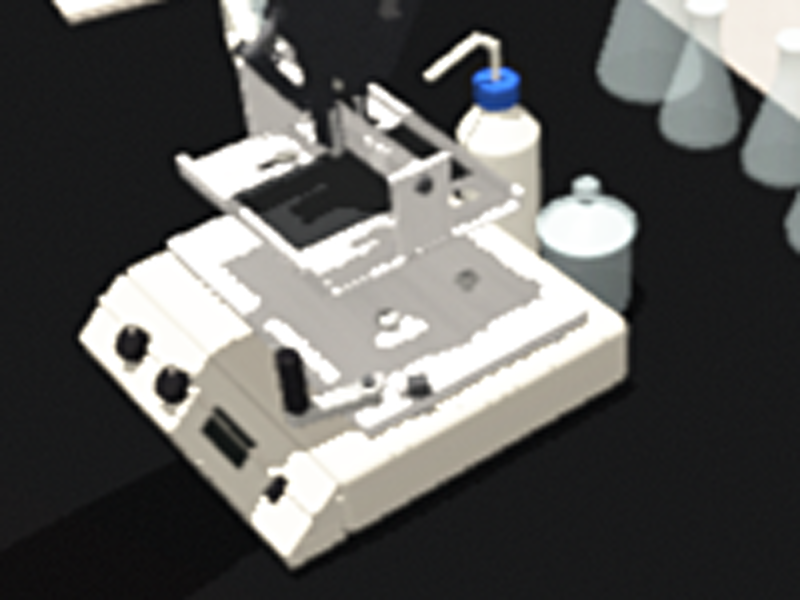

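View pics/c4s.png

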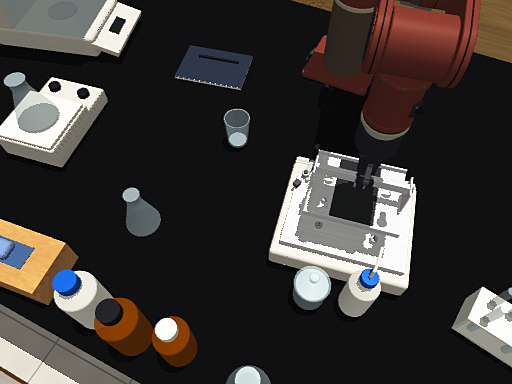

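The tray hangs over the carriage, and the screws show below and slightly beyond the keyholes because of the camera's parallax. I lower it to just above the screw heads and look again.

```bash
python3 -m handwheel '[0,0,0,-0.7,0, 0,0,0,-2,0, 0,0,0,-3.5,0, 0,0,0,-4.8,0, 0,0,0,-5.7,0, 0,0,0,-6,0, 0,0,0,-6,0, 0,0,0,-6,0, 0,0,0,-6,0]'
python3 - <<'E'
from m import *
s=snap('wrist','w5');print(s['position'],s['eef_rot'],s['wrist_force'],s['grip_width']); snap('side','s5');snap('scene','c5')
i=cv2.imread('pics/w5.png')[80:180,140:410];cv2.imwrite('pics/w5b.png',cv2.resize(i,None,fx=2.9,fy=2.9,interpolation=cv2.INTER_CUBIC))
i=cv2.imread('pics/s5.png')[100:220,140:290];cv2.imwrite('pics/s5b.png',cv2.resize(i,None,fx=5,fy=5,interpolation=cv2.INTER_CUBIC))
i=cv2.imread('pics/c5.png')[145:265,270:420];cv2.imwrite('pics/c5b.png',cv2.resize(i,None,fx=5,fy=5,interpolation=cv2.INTER_CUBIC))
E
```

```text
time_s: 8.55
position: [0.5547, 0.1869, 0.1422]
eef_rot: [0.997, 0.082, 0.001, -0.0]
wrist_force: [0.9, 0.5, -5.9]
grip_width: 0.0108
[0.55465866 0.18687323 0.14223335] [ 9.96597277e-01  8.24206712e-02  8.33351064e-04 -7.45759103e-05] [ 0.92365697  0.45338018 -5.85679065] 0.010825803663545935
```

View pics/w5b.png

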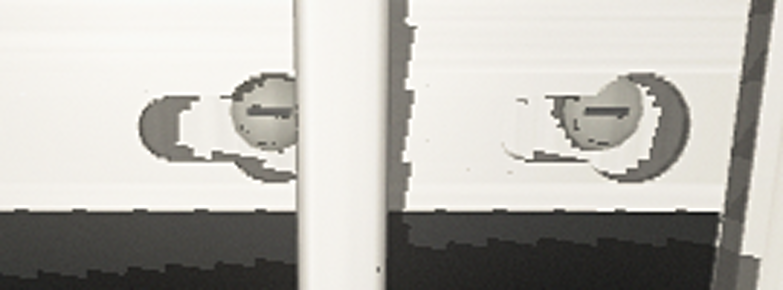

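View pics/s5b.png

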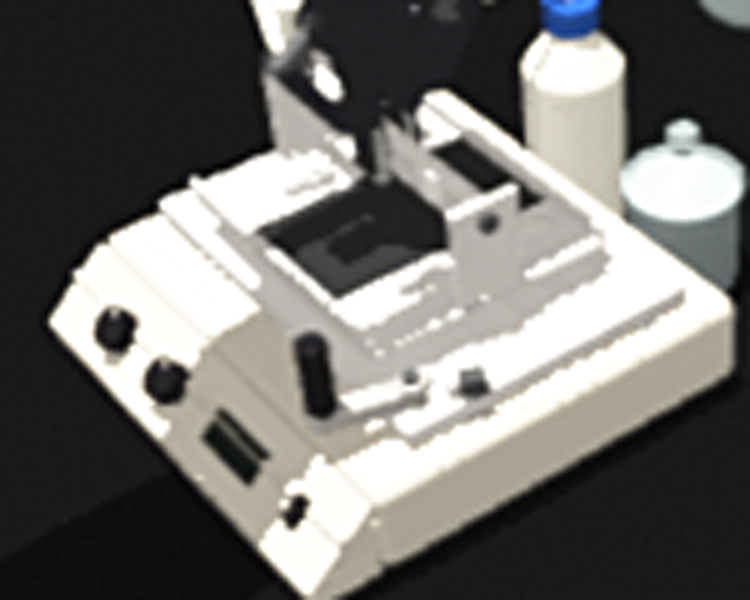

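View pics/c5b.png

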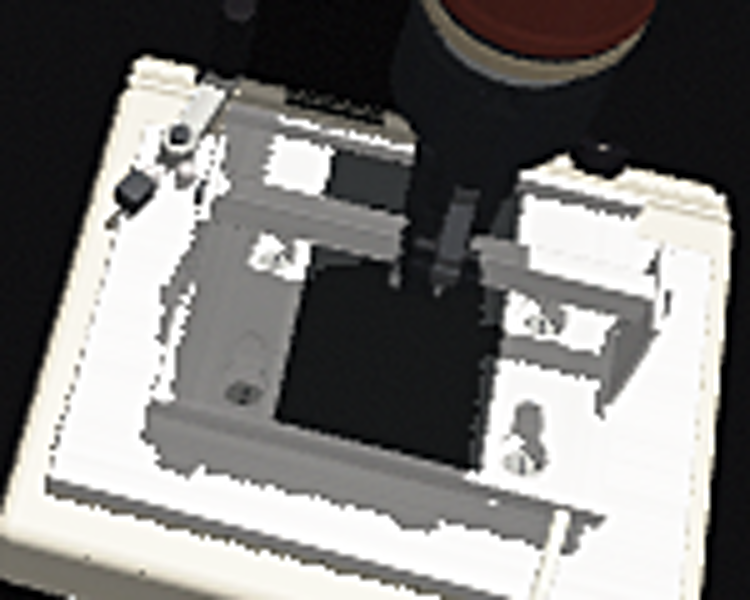

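Run:
```python
from m import *
W=lambda p:u(p,2.9,(140,80))
H=[onz('w5',W(p),.1094) for p in((635,127),(272,127))]
Sx=[onz('w5',W(p),.095) for p in((602,112),(269,112))]
c,s=np.cos(.1645),np.sin(.1645);Rm=np.array([[c,s],[-s,c]])
for n,v in(('hole',H),('screw',Sx)):
    d=v[0]-v[1];print(n,v[0][:2],v[1][:2],np.linalg.norm(d),np.arctan2(d[1],d[0]))
for h,q in zip(H,Sx): print('need (world)',(q-h)[:2],'local',Rm@(q-h)[:2])
print('tray from hole', H[0][:2]-Rm.T@[.057,.06],'carriage from screw',Sx[0][:2]-Rm.T@[.035,.06],Sx[1][:2]-Rm.T@[-.035,.06])
S=lambda p:u(p,5,(270,145))
# scene: screw at right-back through hole (520,457), hole entry
print('scene hole',onz('c5',S((520,457)),.1094))
```

```text
hole [0.60062488 0.25502592] [0.53132967 0.24343051] 0.07025866450599925 0.16579752976065976
screw [0.59787349 0.25642736] [0.5294226  0.24497107] 0.06940296390819917 0.16582819041262187
need (world) [-0.00275139  0.00140143] local [-0.00248475  0.00183308]
need (world) [-0.00190707  0.00154056] local [-0.00162905  0.00183206]
tray from hole [0.55421991 0.18650163] carriage from screw [0.57317153 0.19150577] [0.57377566 0.19151261]
scene hole [0.60266158 0.25375526 0.1094    ]
```

```bash
python3 -m handwheel '[0,-0.1,0.1,0,0, 0,-0.2,0.2,-0.2,0, 0,-0.2,0.2,-0.5,0, 0,-0.2,0.2,-0.6,0, 0,-0.2,0.2,-0.6,0, 0,-0.2,0.2,-0.6,0, 0,-0.2,0.2,-0.6,0]'
python3 - <<'E'
from m import *
s=snap('wrist','w6');print(s['position'],s['eef_rot'],s['wrist_force'],s['grip_width']); snap('scene','c6')
i=cv2.imread('pics/w6.png')[80:180,140:410];cv2.imwrite('pics/w6b.png',cv2.resize(i,None,fx=2.9,fy=2.9,interpolation=cv2.INTER_CUBIC))
i=cv2.imread('pics/c6.png')[145:265,270:420];cv2.imwrite('pics/c6b.png',cv2.resize(i,None,fx=5,fy=5,interpolation=cv2.INTER_CUBIC))
E
```

```text
time_s: 9.4
position: [0.5521, 0.1887, 0.1354]
eef_rot: [0.997, 0.082, 0.0, -0.0]
wrist_force: [-0.6, 1.0, -7.0]
grip_width: 0.0108
[0.5521059  0.18872709 0.13538253] [ 9.96601067e-01  8.23790391e-02  8.36166332e-05 -1.29617386e-05] [-0.63491024  0.95539261 -7.03734991] 0.010798927229120167
```

View pics/w6b.png

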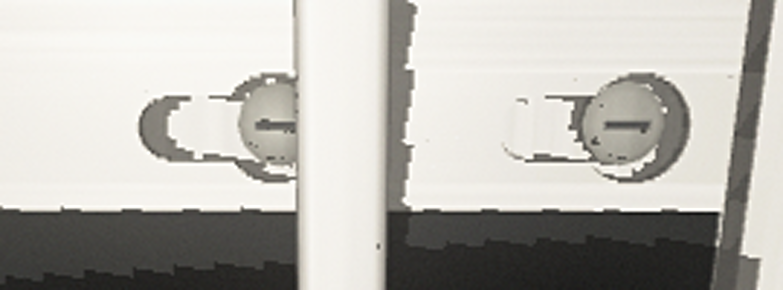

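View pics/c6b.png

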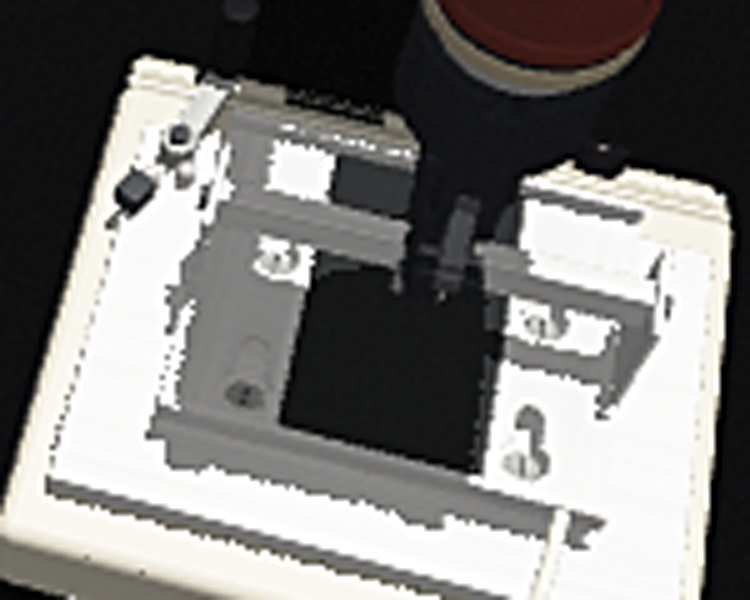

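Run:
```python
from m import *
W=lambda p:u(p,2.9,(140,80))
zt=.1354-.0368+.004
H=[onz('w6',W(p),zt) for p in((635,127),(272,127))]
Sx=[onz('w6',W(p),.095) for p in((622,123),(279,123))]
for h,q in zip(H,Sx): print('need (world)',(q-h)[:2])
```

```text
need (world) [-0.00024954  0.00010188]
need (world) [0.00081642 0.00028018]
```

Both heads are now centred in the entries to within 1 mm, and the scene view agrees. Lowering.

```bash
python3 -m handwheel '[0,0,0,-0.2,0, 0,0,0,-0.5,0, 0,0,0,-0.8,0, 0,0,0,-1.0,0, 0,0,0,-1.0,0, 0,0,0,-1.0,0]'
python3 -m handwheel '[0,0,0,-0.2,0, 0,0,0,-0.4,0, 0,0,0,-0.5,0, 0,0,0,-0.5,0, 0,0,0,-0.5,0]'
python3 - <<'E'
from m import *
s=snap('wrist','w7');print(s['position'],s['eef_rot'],s['wrist_force'],s['moment']); snap('scene','c7')
a=cv2.imread('pics/w7.png')[80:180,140:410];cv2.imwrite('pics/w7b.png',cv2.resize(a,None,fx=2.9,fy=2.9,interpolation=cv2.INTER_CUBIC))
i=cv2.imread('pics/c7.png')[145:265,270:420];cv2.imwrite('pics/c7b.png',cv2.resize(i,None,fx=5,fy=5,interpolation=cv2.INTER_CUBIC))
E
```

```text
time_s: 10.1
position: [0.5519, 0.1887, 0.1251]
eef_rot: [0.997, 0.082, -0.0, 0.0]
wrist_force: [-0.1, 0.5, -6.6]
grip_width: 0.011
time_s: 10.6
position: [0.5521, 0.1887, 0.1209]
eef_rot: [0.997, 0.082, 0.0, -0.0]
wrist_force: [-2.5, -1.7, 0.1]
grip_width: 0.0111
[0.55210817 0.18874945 0.12087259] [ 9.96597782e-01  8.24186673e-02  1.55158882e-04 -4.62650539e-06] [-2.470865   -1.74807777  0.09310016] [-0.19074201  0.42320742 -0.0016697 ]
```

View pics/w7b.png

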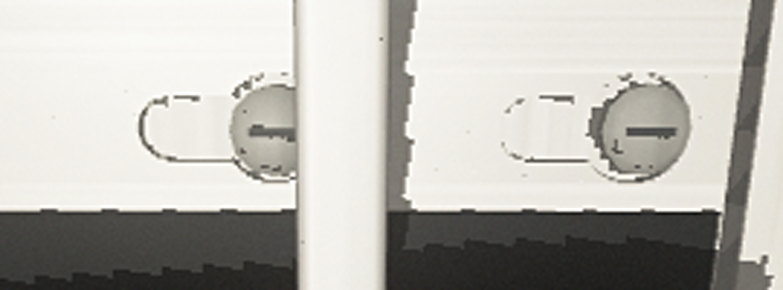

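View pics/c7b.png

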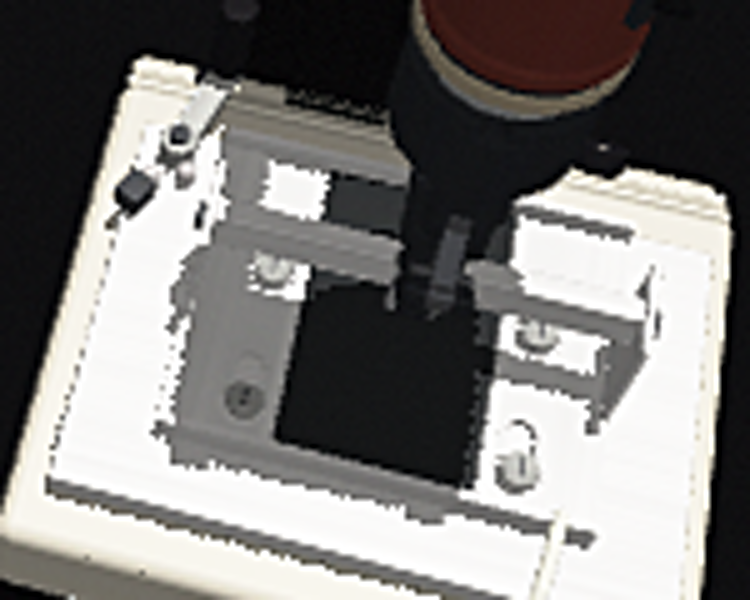

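All four heads are up through the entries, with the underside at 84 mm and the weight on the deck. Now I slide towards the back.

```bash
python3 -m handwheel '[0,0,0,0.1,0, 0,0.1,0,0.1,0, 0,0.3,0.1,0.1,0, 0,0.6,0.1,0.1,0, 0,0.9,0.15,0.1,0, 0,1.2,0.2,0.1,0, 0,1.5,0.25,0.1,0, 0,1.7,0.3,0.1,0, 0,1.8,0.3,0.1,0, 0,1.8,0.3,0.1,0, 0,1.8,0.3,0.1,0]'
python3 -m handwheel '[0,0.1,0,0,0, 0,0.2,0,0,0, 0,0.3,0.05,0,0, 0,0.4,0.05,0,0, 0,0.4,0.05,0,0, 0,0.4,0.05,0,0]'
python3 - <<'E'
from m import *
s=snap('wrist','w8');print(s['position'],s['eef_rot'],s['wrist_force'],s['moment']); snap('scene','c8')
a=cv2.imread('pics/w8.png')[80:180,140:410];cv2.imwrite('pics/w8b.png',cv2.resize(a,None,fx=2.9,fy=2.9,interpolation=cv2.INTER_CUBIC))
i=cv2.imread('pics/c8.png')[145:265,270:420];cv2.imwrite('pics/c8b.png',cv2.resize(i,None,fx=5,fy=5,interpolation=cv2.INTER_CUBIC))
E
```

```text
time_s: 11.8
position: [0.5699, 0.1917, 0.1212]
eef_rot: [0.997, 0.082, -0.0, -0.0]
wrist_force: [0.4, 0.6, -5.9]
grip_width: 0.0111
time_s: 12.4
position: [0.5739, 0.1923, 0.1212]
eef_rot: [0.997, 0.082, -0.0, -0.0]
wrist_force: [-0.7, 0.4, -5.6]
grip_width: 0.0105
[0.57386759 0.19231531 0.12120596] [ 9.96595746e-01  8.24432825e-02 -1.50112342e-04 -4.96276838e-05] [-0.72478107  0.41701842 -5.62950731] [-0.01160233  0.10383978  0.03929044]
```

View pics/w8b.png

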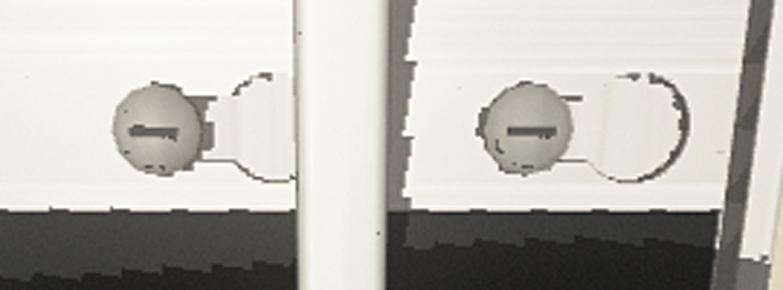

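View pics/c8b.png

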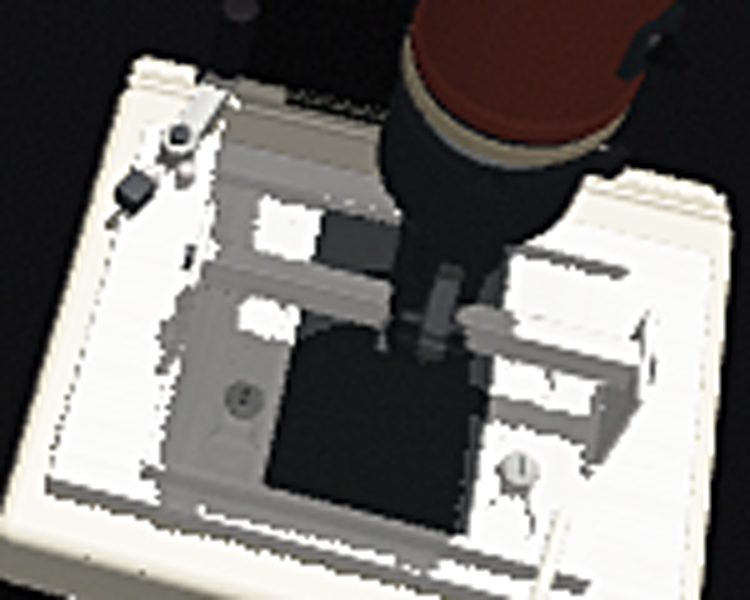

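The heads are in the slots and there is no end-stop force yet. I push on until the wrist force rises.

```bash
python3 -m handwheel '[0,0.1,0,-0.05,0, 0,0.2,0,-0.05,0, 0,0.2,0,-0.05,0, 0,0.2,0,-0.05,0]'
python3 -m handwheel '[0,0.1,0,0,0, 0,0.2,0.05,0,0, 0,0.2,0.05,0,0, 0,0.2,0.05,0,0]'
```

```text
time_s: 12.9
position: [0.5743, 0.1924, 0.121]
eef_rot: [0.997, 0.083, -0.002, 0.0]
wrist_force: [-9.6, -0.3, -0.6]
grip_width: 0.011
time_s: 13.3
position: [0.5743, 0.1924, 0.121]
eef_rot: [0.997, 0.083, -0.004, 0.0]
wrist_force: [-17.8, -2.8, 7.5]
grip_width: 0.0106
```

Contact: the force is 18 N and the tool no longer advances (x stays at 0.5743). I relax the push, then open and rise.

```bash
python3 -m handwheel '[0,-0.1,0,0,0, 0,-0.2,0,0,0, 0,-0.3,0,0,0, 0,-0.3,0,0,0, 2.5,-0.3,0,0,0, 5,-0.3,0,0,0, 5,-0.3,0,0,0, 5,-0.3,0,0,0, 5,-0.3,0,0,0]'
python3 -m handwheel '[5,0,0,1,0, 5,0,0,3,0, 5,0,0,6,0, 5,0,0,10,0, 5,0,0,14,0, 5,0,0,17,0, 5,0,0,18,0, 5,0,0,18,0, 5,0,0,18,0, 5,0,0,18,0]'
python3 - <<'E'
from m import *
robot.read_camera('side');robot.read_camera('side')
s=snap('wrist','w9');print(s['position'],s['eef_rot'],s['wrist_force']); snap('scene','c9'); snap('side','s9')
i=cv2.imread('pics/w9.png');cv2.imwrite('pics/w9b.png',cv2.resize(i,(800,600),interpolation=cv2.INTER_CUBIC))
i=cv2.imread('pics/c9.png')[145:295,265:425];cv2.imwrite('pics/c9b.png',cv2.resize(i,None,fx=4,fy=4,interpolation=cv2.INTER_CUBIC))
i=cv2.imread('pics/s9.png')[100:220,140:290];cv2.imwrite('pics/s9b.png',cv2.resize(i,None,fx=5,fy=5,interpolation=cv2.INTER_CUBIC))
E
```

```text
time_s: 14.2
position: [0.5754, 0.1927, 0.1212]
eef_rot: [0.997, 0.082, 0.0, -0.0]
wrist_force: [0.1, -0.1, -0.7]
grip_width: 0.0501
time_s: 15.2
position: [0.574, 0.1925, 0.2982]
eef_rot: [0.997, 0.082, -0.002, 0.0]
wrist_force: [0.3, 0.5, -0.4]
grip_width: 0.0501
[0.57416173 0.19256454 0.29860794] [ 9.96598215e-01  8.23946817e-02 -1.75301949e-03  2.00757826e-04] [ 0.27372299 -0.33047248 -0.43085638]
```

View pics/w9b.png

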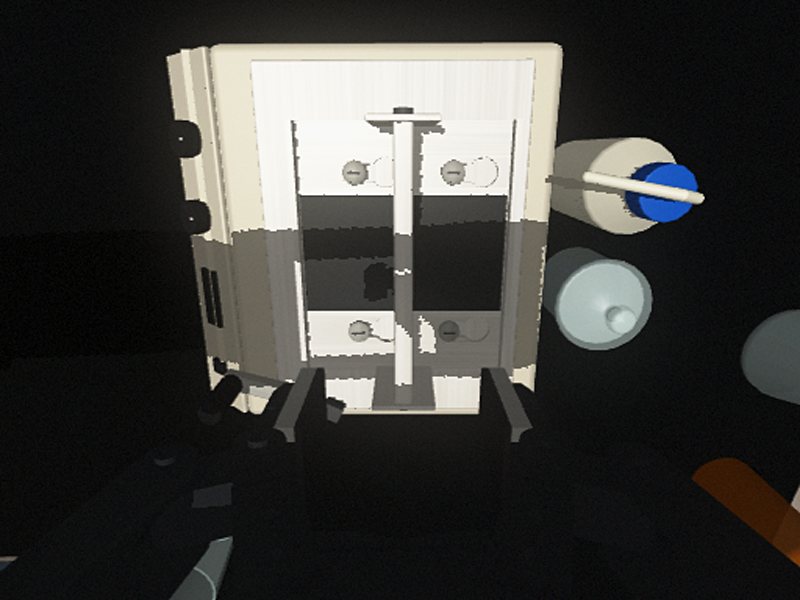

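View pics/s9b.png

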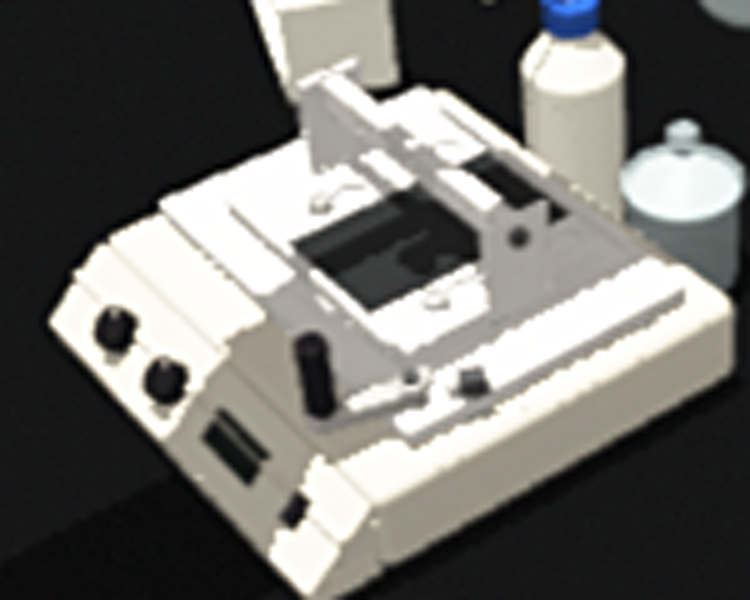

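View pics/c9b.png

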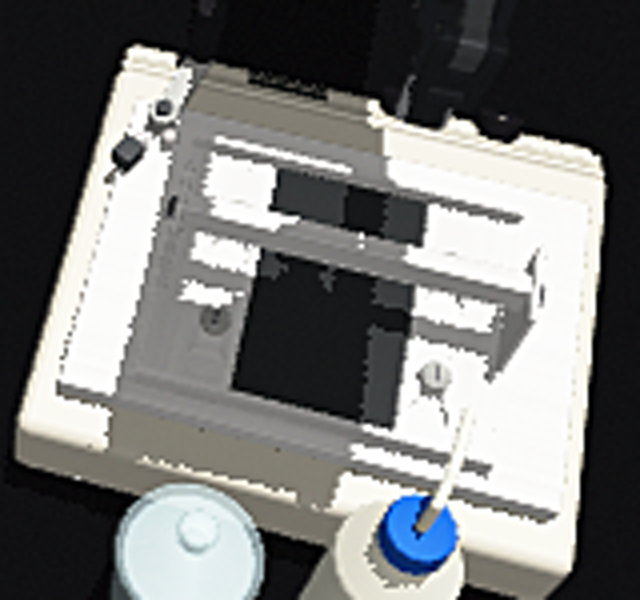

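All four screws sit at the closed ends of the slots (wrist view: heads at (355,172), (453,172), (360,331) and (449,331)), and the tray is home and flat. Next is the catch: I move above the knob with the jaws along its tangent.

```bash
python3 -m handwheel '[5,-1.2,-1.2,0,0.12, 5,-2.4,-2.5,0,0.25, 5,-3.6,-3.8,0,0.38, 5,-4.8,-5.1,0,0.5, 4,-6,-6.4,0,0.63, 4,-7.2,-7.6,0,0.76, 4,-8.4,-8.9,0,0.89, 3,-9.5,-10,-1,1.02, 3,-10.5,-11.1,-3,1.14, 3,-11.6,-12.3,-6,1.25, 3,-11.6,-12.3,-8,1.25, 3,-11.6,-12.3,-9,1.25, 3,-11.6,-12.3,-9,1.25, 3,-11.6,-12.3,-9,1.25, 3,-11.6,-12.3,-9,1.25]'
python3 - <<'E'
from m import *
s=snap('wrist','w10');print(s['position'],s['eef_rot'],s['joints']); snap('side','s10')
i=cv2.imread('pics/w10.png');cv2.imwrite('pics/w10b.png',cv2.resize(i,(800,600),interpolation=cv2.INTER_CUBIC))
i=cv2.imread('pics/s10.png')[90:220,130:290];cv2.imwrite('pics/s10b.png',cv2.resize(i,None,fx=4.5,fy=4.5,interpolation=cv2.INTER_CUBIC))
E
```

```text
time_s: 16.95
position: [0.46, 0.0699, 0.2122]
eef_rot: [0.76, 0.65, 0.001, 0.001]
wrist_force: [0.6, 0.7, 0.3]
grip_width: 0.0301
[0.46002969 0.06992202 0.21222029] [7.59917108e-01 6.50018985e-01 8.66561984e-04 7.46727421e-04] [-1.89176372e-02 -1.58470403e-01  1.95072344e+00  3.58335710e-05
  1.34705207e+00 -1.43414551e+00]
```

View pics/w10b.png

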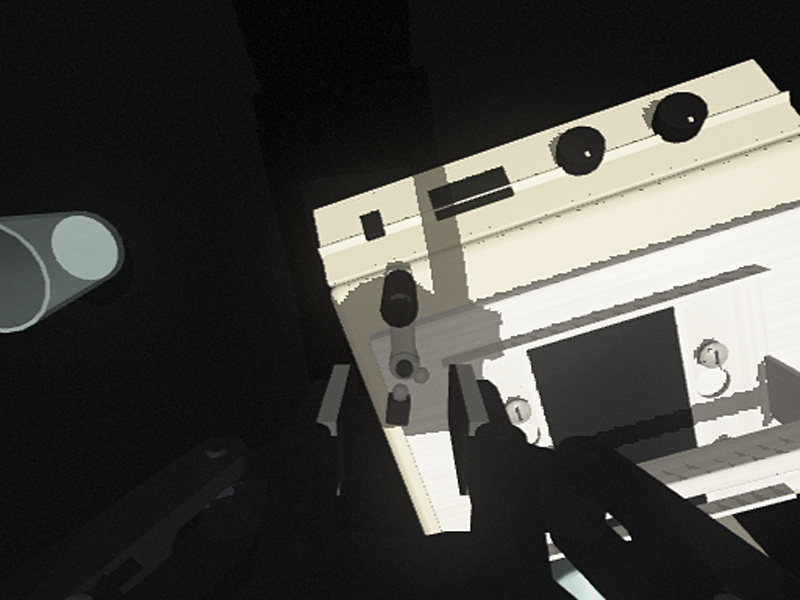

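View pics/s10b.png

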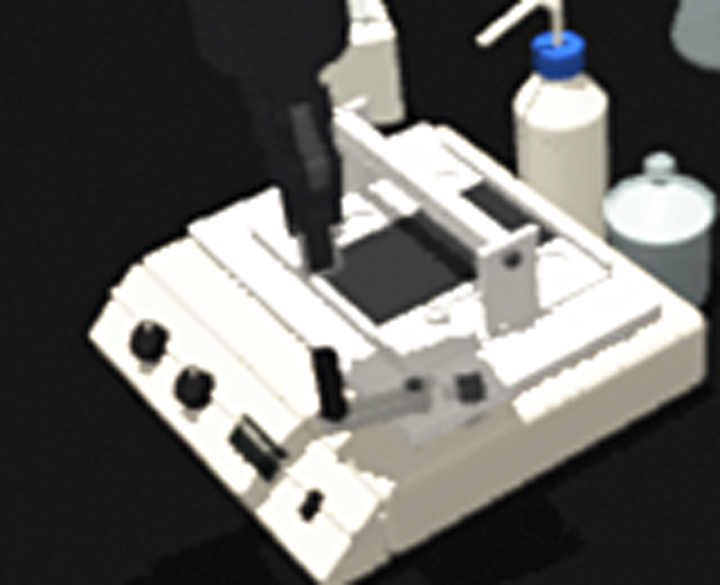

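Run:
```python
from m import *
f=800/512
for p in((399,308),(399,312)): print(onz('w10',u(p,f,(0,0)),.144))
print('pivot',onz('w10',u((404,366),f,(0,0)),.097))
d=np.load('pics/w10.npz');print(proj('w10',[.46,.0699,.144])*f)
print(R.from_quat([.7599,.65,0,0]).as_matrix()[:,0])
# arc
P=np.array([.505,.0624]);th=.165;c,s=np.cos(th),np.sin(th)
for a in(.3,.45,.6,.75,.9,1.05,1.2,1.35,1.45,1.57): print(a,(P+.05*np.array([[c,-s],[s,c]])@[-np.cos(a),np.sin(a)]).round(4),round(np.pi/2-a+th,3))
```

```text
[0.45437087 0.06821022 0.144     ]
[0.45630932 0.0679039  0.144     ]
pivot [0.50605    0.06274733 0.097     ]
[404.17160795 318.47520801]
[0.15495607 0.98792136 0.        ]
0.3 [0.4555 0.0691] 1.436
0.45 [0.457  0.0765] 1.286
0.6 [0.4597 0.0835] 1.136
0.75 [0.4633 0.09  ] 0.986
0.9 [0.4679 0.0959] 0.836
1.05 [0.4733 0.1011] 0.686
1.2 [0.4795 0.1054] 0.536
1.35 [0.4862 0.1087] 0.386
1.45 [0.4909 0.1104] 0.286
1.57 [0.4967 0.1117] 0.166
```

The wrist view puts the knob top at about (0.4555, 0.0685) and the pivot at (0.506, 0.0627), which matches the model with the catch near 0.29 rad. I descend with the fingers around the knob, without touching.

```bash
python3 -m handwheel '[3,-0.2,0,0,0, 3,-0.4,-0.1,0,0, 3,-0.4,-0.1,-1,0, 3,-0.4,-0.1,-3,0, 3,-0.4,-0.1,-5,0, 3,-0.4,-0.1,-7,0, 3,-0.4,-0.1,-8.5,0, 3,-0.4,-0.1,-9,0, 3,-0.4,-0.1,-9,0, 3,-0.4,-0.1,-9,0]'
python3 - <<'E'
from m import *
s=snap('wrist','w11');print(s['position'],s['eef_rot'],s['wrist_force']); snap('side','s11')
i=cv2.imread('pics/w11.png');cv2.imwrite('pics/w11b.png',cv2.resize(i,(800,600),interpolation=cv2.INTER_CUBIC))
i=cv2.imread('pics/s11.png')[90:220,130:290];cv2.imwrite('pics/s11b.png',cv2.resize(i,None,fx=4.5,fy=4.5,interpolation=cv2.INTER_CUBIC))
E
```

```text
time_s: 18.05
position: [0.4554, 0.0687, 0.1213]
eef_rot: [0.76, 0.65, 0.0, 0.0]
wrist_force: [0.2, 0.2, -0.3]
grip_width: 0.0301
[0.45538076 0.06873049 0.12130727] [7.59998803e-01 6.49924364e-01 2.89752954e-04 2.36035733e-04] [ 0.22751847  0.15022865 -0.25231998]
```

View pics/w11b.png

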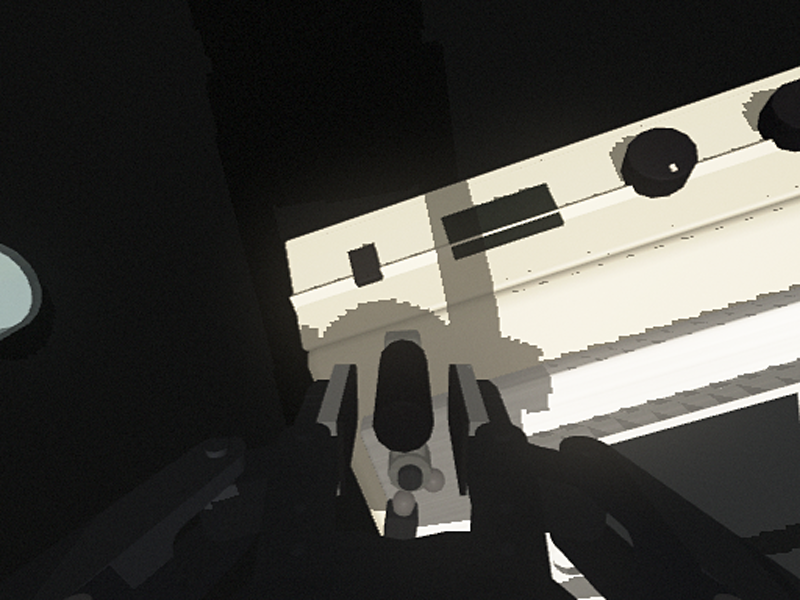

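View pics/s11b.png

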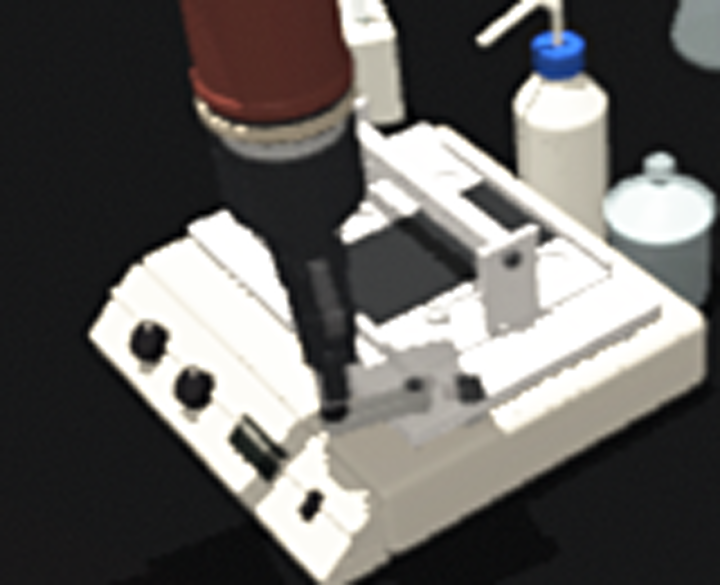

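The knob sits centred between the fingers. I close to a loose cage and follow the arc, checking partway.

```bash
python3 -m handwheel '[2.4,0,0,0,0, 2.4,0,0,0,0, 2.4,0.08,0.39,0,-0.06, 2.4,0.16,0.78,0,-0.13, 2.4,0.3,1.13,0,-0.2, 2.4,0.43,1.48,0,-0.28, 2.4,0.6,1.8,0,-0.35, 2.4,0.79,2.13,0,-0.43, 2.4,1.02,2.43,0,-0.5, 2.4,1.25,2.72,0,-0.58, 2.4,1.25,2.72,0,-0.58, 2.4,1.25,2.72,0,-0.58]'
python3 - <<'E'
from m import *
s=snap('wrist','w12');print(s['position'],s['eef_rot'],s['wrist_force']);snap('side','s12')
i=cv2.imread('pics/w12.png');cv2.imwrite('pics/w12b.png',cv2.resize(i,(800,600),interpolation=cv2.INTER_CUBIC))
E
```

```text
time_s: 19.35
position: [0.4675, 0.0959, 0.1209]
eef_rot: [0.914, 0.407, 0.0, 0.0]
wrist_force: [-0.4, -0.3, -0.8]
grip_width: 0.024
[0.46753803 0.09594153 0.12092078] [9.13635135e-01 4.06535150e-01 9.13779502e-05 6.02536459e-05] [-0.37889735 -0.34501607 -0.78360092]
```

View pics/w12b.png

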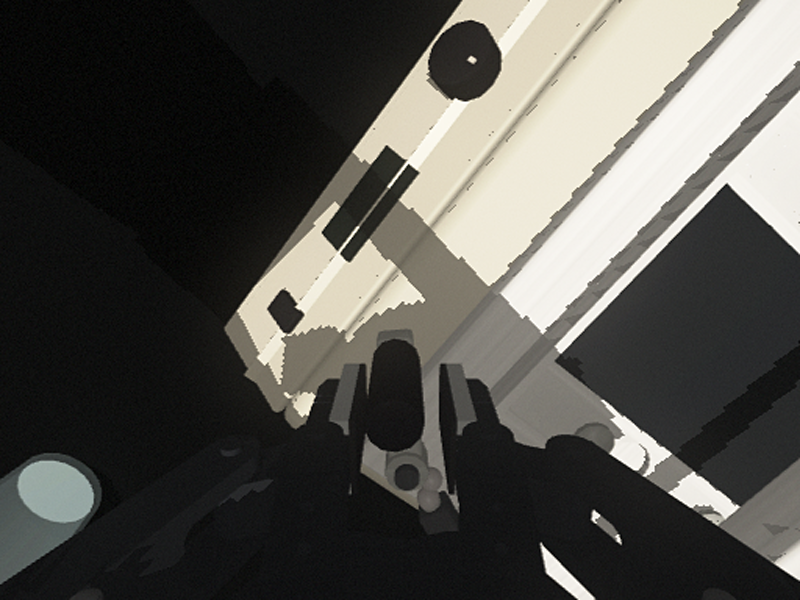

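The knob is riding with the trailing finger, with the catch near 0.85 rad. I continue through the detent to the stop.

```bash
python3 -m handwheel '[2.4,0.27,0.26,0,-0.07, 2.4,0.54,0.52,0,-0.15, 2.4,0.85,0.75,0,-0.22, 2.4,1.16,0.95,0,-0.3, 2.4,1.5,1.12,0,-0.37, 2.4,1.83,1.28,0,-0.45, 2.4,2.3,1.45,0,-0.55, 2.4,2.6,1.52,0,-0.61, 2.4,2.9,1.58,0,-0.67, 2.4,2.9,1.58,0,-0.67, 2.4,2.9,1.58,0,-0.67]'
python3 -m handwheel '[2.4,0.1,0,0,0, 2.4,0.2,0,0,0, 2.4,0.3,0,0,0, 2.4,0.3,0,0,0, 2.4,0.3,0,0,0]'
```

```text
time_s: 20.55
position: [0.4964, 0.1116, 0.1208]
eef_rot: [0.997, 0.083, -0.0, 0.0]
wrist_force: [0.7, 0.6, 0.0]
grip_width: 0.0241
time_s: 21.05
position: [0.4995, 0.1117, 0.1208]
eef_rot: [0.997, 0.082, -0.0, 0.0]
wrist_force: [0.2, 0.4, -0.1]
grip_width: 0.024
```

```bash
python3 -m handwheel '[2.4,0.1,0,0,0, 2.4,0.2,0,0,0, 2.4,0.2,0,0,0, 2.4,0.2,0,0,0]'
python3 - <<'E'
from m import *
s=snap('wrist','w13');print(s['position'],s['eef_rot'],s['wrist_force']);snap('side','s13')
i=cv2.imread('pics/w13.png');cv2.imwrite('pics/w13b.png',cv2.resize(i,(800,600),interpolation=cv2.INTER_CUBIC))
E
```

```text
time_s: 21.45
position: [0.5008, 0.1118, 0.1207]
eef_rot: [0.997, 0.082, -0.001, -0.0]
wrist_force: [-5.0, 0.4, 3.8]
grip_width: 0.0239
[0.50081013 0.11180366 0.12066242] [ 9.96595089e-01  8.24474420e-02 -8.01407157e-04 -6.84783957e-05] [-5.0201766   0.35342433  3.76781411]
```

View pics/w13b.png

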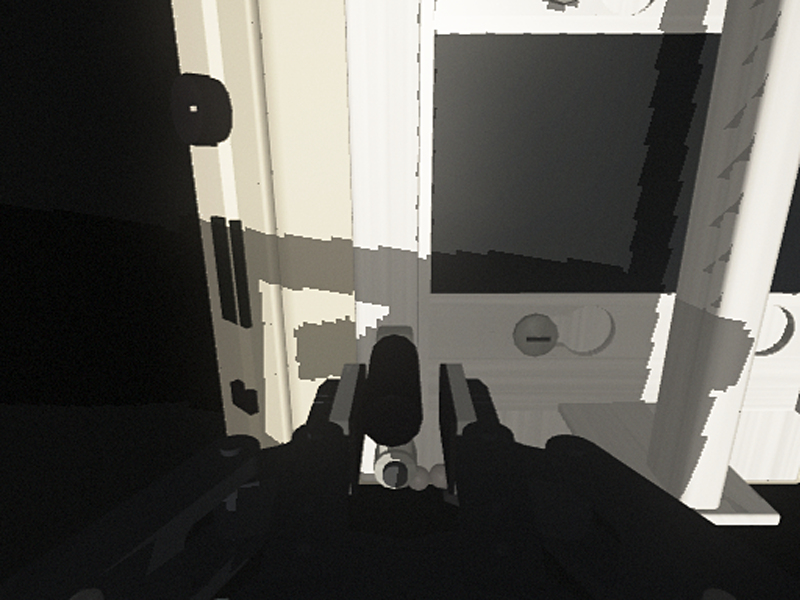

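The knob is against its stop: 5 N contact at the predicted 90° position, with the arm along the front lip. I recentre, rise straight up and move away.

```bash
python3 -m handwheel '[2.4,-0.2,0,0,0, 2.6,-0.4,0,0,0, 3,-0.4,0,0,0, 3,-0.4,0,0,0, 3,-0.4,0,1.5,0, 3,-0.4,0,4,0, 3,-0.4,0,7,0, 3,-0.4,0,10,0, 3,-0.4,0,13,0, 3,-2,0,15,0, 3,-5,0,16,0, 3,-8,0,16,0, 3,-10,0,16,0, 3,-11,0,16,0, 3,-11,0,16,0, 3,-11,0,16,0, 3,-11,0,16,0, 3,-11,0,16,0]'
python3 - <<'E'
from m import *
s=snap('wrist','w14');print(s['time_s'],s['position'],s['wrist_force']);snap('side','s14');snap('scene','c14')
i=cv2.imread('pics/w14.png');cv2.imwrite('pics/w14b.png',cv2.resize(i,(800,600),interpolation=cv2.INTER_CUBIC))
i=cv2.imread('pics/c14.png')[145:295,265:425];cv2.imwrite('pics/c14b.png',cv2.resize(i,None,fx=4,fy=4,interpolation=cv2.INTER_CUBIC))
i=cv2.imread('pics/s14.png')[90:220,130:290];cv2.imwrite('pics/s14b.png',cv2.resize(i,None,fx=4.5,fy=4.5,interpolation=cv2.INTER_CUBIC))
E
```

```text
time_s: 23.35
position: [0.392, 0.1117, 0.2806]
eef_rot: [0.997, 0.082, -0.0, 0.0]
wrist_force: [0.2, 0.1, -0.0]
grip_width: 0.03
23.35 [0.39200988 0.11165443 0.2805806 ] [ 0.18341011  0.14878741 -0.02900159]
```

View pics/w14b.png

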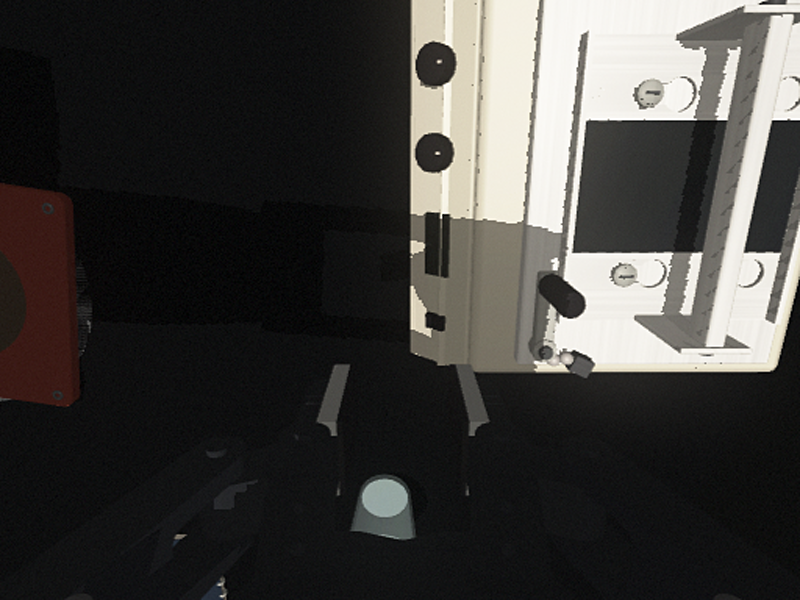

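View pics/s14b.png

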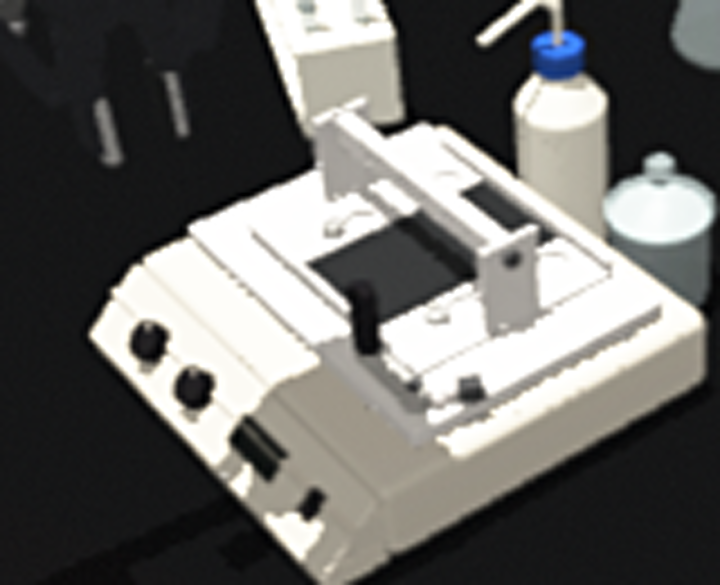

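View pics/c14b.png

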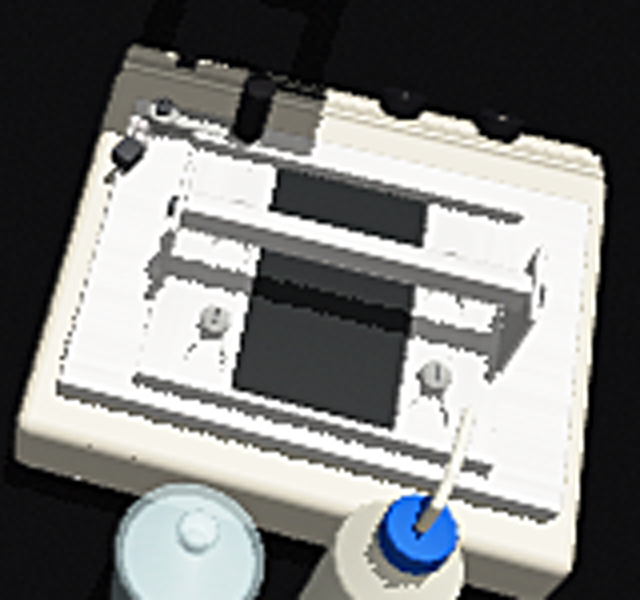

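View pics/c14.png

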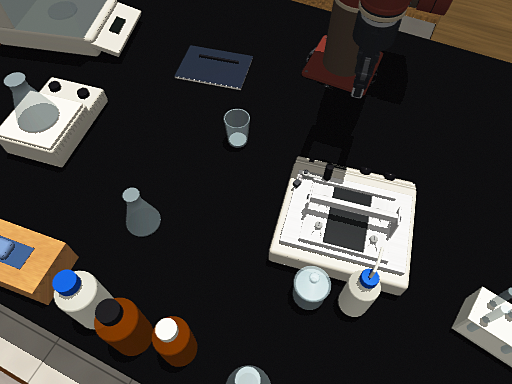

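Visually done: the screws are at the slot ends, the catch arm lies along the front lip, and the glassware stands where it was. One last numeric check before handing in.

Run:
```python
from m import *
S=lambda p:u(p,4.5,(130,90)); f=800/512
k1=tri([('s14',S((361,289))),('c14',u((258,86),4,(265,145)))])
k2=onz('w14',u((567,300),f,(0,0)),.144)
print('knob',k1,k2,'expected',[.4967,.1117,.144])
P=np.array([.5055,.0625])
for k in(k1,k2):
    d=k[:2]-P; print('catch',np.arctan2(d[1],d[0]),' -> angle',np.pi-np.arctan2(d[1],d[0])+.165)
# keyhole entry vs screws (wrist), front row: dist should be 22mm
for sc,h in(((650,94),(678,94)),((624,275),(650,273))):
    a=onz('w14',u(sc,f,(0,0)),.0955);b=onz('w14',u(h,f,(0,0)),.088);print('screw-entry',np.linalg.norm((a-b)[:2]))
```

```text
knob [0.49838194 0.11162064 0.14412254] [0.49305094 0.1151485  0.144     ] expected [0.4967, 0.1117, 0.144]
catch 1.71470442545429  -> angle 1.5918882281355031
catch 1.8029877001199963  -> angle 1.5036049534697968
screw-entry 0.021720845806592063
screw-entry 0.022127921682194563
```

```bash
python3 -c "
from cell import robot
print(robot.close_job())"
```

```text
the job is handed in; nothing more can be done
None
```

The tray is mounted on the shaker and the catch is closed. I handed the job in at about 23.5 s of the 72 s allowed, with the arm clear of everything.

I lifted the tray by its bar and set it down with the four screw heads up through the round entries. I then slid it back until it stopped against the screws, at about 18 N with no further travel. After releasing the tray, I swung the catch with the fingers loosely around the knob, past the detent to its stop (about 5 N contact).

**Tray:** the last wrist picture puts the two front screws 21.7 and 22.1 mm from their entry centres; fully home is 22 mm. The back screws also look fully home in the pictures, but I did not measure them in that final check.

**Catch:** the side and scene cameras together give 1.59 rad, and a rougher wrist reading gives 1.50 rad; the stop is at 1.57. The two disagree by about 0.09 rad. I take it as fully closed, because the knob met its stop at the predicted position and the arm lies along the front lip in the pictures.

**Glassware:** the flask, beaker, wash bottle and jar look unmoved and upright in the final pictures. I did not measure their positions.

No check failed.

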